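Hold a splice module's recessed latch open with the release pin

ROBOT

A 6-joint arm with a two-finger parallel gripper is mounted at the origin on the work surface. World frame = base frame: x ahead of the robot, y to its left, z up, the work surface at z = 0. Lengths are in m, angles in rad, forces in N, time in s.
With the tool pointing down it reaches from about 0.25 to 0.775 m from the base axis. Payload 4 kg.
Tool frame: the origin (TCP) lies at the very end of the fingers, on their centre line; the grasp point (between the pads) lies 19 mm behind it (ctrl.grasp_offset is the z of the grasp point in the tool frame, in m); z points along the fingers, y is the line along which they close (so a half turn about z gives the same grasp; the last joint's range is limited). The gripper opens to 94 mm and grips with 3 to 60 N. Pads are 16 mm wide; open, the fingers measure 119 mm over their backs; the gripper's body (75 mm by 177 mm) begins 78 mm behind the grasp point.
Start: joints at [1.066, 0.087, 1.371, -0, 1.684, -0.103], TCP at [0.215, 0.506, 0.206] pointing down, gripper open.
Joint ranges: [-3.1, 3.1], [-0.76, 2.03], [0.27, 2.55], [-1.08, 4.22], [0.17, 2.65], [-2.57, 2.57]. Speed limits (rad/s): [2.79, 2.79, 3.14, 3.14, 3.14, 3.14].

INTERFACE

Orientations are given as a rotation vector (axis times angle).
In Python, from plant import ctrl gives the robot as it stands.
- The arm moves only by the shell command python3 -m crank 'ROWS'. ROWS is JSON, a list of rows, each a list of 7 numbers: the turn, a rotation vector about the tool's x, y, z in degrees, then the shift along the tool's x, y, z in cm, then the finger opening in cm, from 0 to 9.4. A call has 1 to 5 rows; each row is the pose to reach, as a shift and turn from the pose commanded when the call began, along the tool's axes at that moment; what a row does not reach only later rows make up. A row lasts 1/12 s, in which the tool goes at most 41.7 mm and 7.16 degrees, less where a joint would pass 70% of its speed; a pose out of reach is approached as far as the arm can. A call with a gripper value outside its range is refused whole. The fingers move at their own pace and stop on an object; the grip force is fixed at half the most. Time passes only in rows, so rows that repeat a pose let the fingers close. It gives the time, the measured TCP pose, the force, the opening and the grip force at its end, in the units of the state.
- ctrl.read_state(): the state, without advancing time (a new reading comes with each control period).
- ctrl.camera(name): name is "scene" or "top"; returns a dict with "color" (384x512x3 uint8, red, green, blue), "range_z" (384x512 float32, m along the optical axis (not along the pixel's ray), 0 where there is no reading), "vfov" (degrees; the focal length in pixels is half the picture's height over the tangent of half this angle, whatever the lens; pixels are square), "cx", "cy" (the principal point, pixels), "T" (4x4, takes a point from camera to world coordinates). Camera axes: x right, y down, z forward; pixel columns grow to the right and rows downward; lengths in m; the calibration is good to about 2 mm. A picture is of the moment at which its call begins.
- ctrl.close_job(): hands the job in; it is judged then, once.
The state is a dict: "time_s": time; "q": joint angles; "joint_vel": joint speeds; "joint_torque": joint torques, N m; "position": TCP position; "tcp_rot": TCP orientation; "force": force on the tool from outside, world axes, zero at the start; "ft_torque": the same for the moment, N m; "finger_gap": opening from 0.0 (shut) to 1.0 (fully open); "grasp_force": force on a finger pad.
Only numpy, scipy, OpenCV 4.12 (cv2) and the standard library are available. Lean on these libraries where they do the work, as an engineer would, in place of code of your own. Each camera call takes 0.05 s, during which the arm holds its last target. There are 200 camera calls.

TASK

Draw the T-handled release pin out of the tool stand, pass its steel end down through the round hole in the splice module's cover, and press the spring-loaded latch plunger below it about 9 mm down, so that a colleague can draw the trays out. Never drive the plunger down to its bottom stop, and leave the other plug and the things lying about where they are. Finish while still holding the pin, with the plunger kept pressed at that depth: do not let go.

Things in the scene. Friction and masses are not known exactly. Their poses are not given: they have to be found in the camera images.
- pin: Release pin, loose, upright in one of the stand's holes: steel shaft 10 mm in diameter, 65 mm long, foot chamfered 1.5 mm; on top a black T-handle block 16 mm thick (pin x), 50 mm wide (y), 30 mm tall. 95 mm overall, about 0.09 kg. Origin: centre of the shaft's foot, z up the shaft. At the start its foot is 10 mm above the table, the handle 75 to 105 mm.
- pin_tip (a point): Centre of the foot (free lower end) of the release pin's shaft, at the pin's origin.
- pin_handle (a point): Middle of the release pin's T-handle block, 80 mm above the foot on the shaft's axis; axes as the pin's.
- stand: Grey plastic tool stand, fixed, a block 60 mm (x) by 160 mm (y) by 50 mm high. Two upright 12 mm holes, each 40 mm deep, at y = -45 and +45 mm; one holds the release pin, the other the short plug (either way round). Origin at the centre of the underside. The T-handle's wide direction lies roughly along the stand's y.
- short_plug: The other tool in the stand, not to be used: a round black knob 28 mm in diameter and 26 mm tall on a short steel shaft, 10 mm in diameter and 30 mm long, which is too short for this job; the knob rests on the stand's top. Origin at the centre of the shaft's foot, z up. To be left where it is.
- module: Splice module, fixed: a green box with white ports on its +x side and a grey cover, 140 mm (x) by 200 mm (y) by 64 mm high. Origin at the centre of the underside, z up. The cover is 8 mm thick and the box is hollow below it.
- hole (a point): Centre of the mouth of the only hole in the cover, level with the cover's top, 64 mm above the table, at x = -20 mm, y = -50 mm of the module; axes as the module's. Round, 14 mm in diameter, with a chamfered mouth, through the 8 mm cover, edged by a flat black eyelet ring 26 mm across.
- plunger_top (a point): Centre of the flat dark steel top (24 mm in diameter) of the spring-loaded latch plunger inside the module, straight below the hole: 24 mm below the cover's top (40 mm above the table) when up; it moves straight down as it is pressed.
- plunger (a joint): Travel of the latch plunger in m: 0 when up, growing as it is pressed down, 0.016 at its bottom stop. Its spring pushes back with 4 N at once when touched, plus 0.6 N per mm (about 9.4 N at 9 mm); it springs back up when let go. The pin's own weight does not move it.
- jar: Clear plastic jar with a white cap, 76 mm in diameter, 85 mm tall, loose bystander. Origin at the centre of the underside.
- cleaver: Black and grey fibre cleaver, 75 by 100 by 50 mm, loose bystander. Origin at the centre of the underside.
- case: White plastic case 80 by 110 by 45 mm, loose bystander. Origin at the centre of the underside.
Things that resemble listed ones, but are neither listed nor needed, are in the scene too. What is shaped like the module but brown or orange is not meant. Leave any orange or red look-alike of the pin alone.

How it is judged:
On the way, in this order (a step that is already met when the one before it is completed fails the run):
1. the release pin is drawn up out of the stand, its foot above the stand's top (height (world z) of pin_tip above 0.055 m and contact force between the fingers and pin above 2 N), for 0.1 s.
2. the pin's foot is through the cover's hole, below the 8 mm cover (z of pin_tip in the frame of hole below -0.01 m and horizontal distance between pin_tip and hole below 0.006 m and angle between pin's own z axis and vertical below 0.25 rad), for 0.1 s.
3. the pin keeps the plunger pressed between 6 and 12 mm (value of joint plunger between 0.006 and 0.012 m and distance between pin_tip and plunger_top below 0.009 m), for 0.5 s.
At the end, for the whole second after the job is handed in: Fingers still hold the pin (over 3 N), upright within 0.25 rad, still, its foot within 6 mm of the hole's axis and 9 mm of the plunger top, pushing over 3 N; plunger pressed 6 to 12 mm; plug, jar, cleaver and case within 30 mm of their starts (all of step 3 and contact force between pin and module above 3 N and contact force between the fingers and pin above 3 N and linear speed of pin below 0.02 m/s and horizontal distance between pin_tip and hole below 0.006 m and angle between pin's own z axis and vertical below 0.25 rad and distance of each of short_plug, jar, cleaver, case from where it was at the start of the episode below 0.03 m); the arm keeps its last pose, push and grip.
It fails at once if the plunger is driven to its bottom stop (beyond 15 mm) (value of joint plunger above 0.015 m).
It fails at once if the plug, jar, cleaver or case is moved more than 30 mm (distance of any of short_plug, jar, cleaver, case from where it was at the start of the episode above 0.03 m).
It also fails if it takes over 45 s, if anything falls off the work surface, if the arm or the gripper's body presses on something with over 40 N, if the wrist force passes 120 N, or if a joint passes its speed limit or range.

## Working session

There is one attempt and no reset: what is moved stays moved. The work goes in short steps, Python scripts to look and compute and a shell command to move; the robot and the scene stay as the last step left them, time stands still between calls to the robot, and variables do not carry over. Pictures are saved under pics/ and viewed, at most 10 in all, crops included, and the job is handed in when it is done.

```bash
mkdir -p pics; cat > h.py <<'E'
import numpy as np,cv2
from plant import ctrl
def shot(n):
    c=ctrl.camera(n); np.savez('pics/'+n+'.npz',**c); return c
def load(n): return dict(np.load('pics/'+n+'.npz',allow_pickle=True))
def K(c):
    f=192/np.tan(np.radians(float(c['vfov']))/2); return f
def ray(c,u,v,z):
    d=c['T'][:3,:3]@np.array([(u-c['cx'])/K(c),(v-c['cy'])/K(c),1]); o=c['T'][:3,3]
    return o+d*(z-o[2])/d[2]
def cloud(c):
    v,u=np.mgrid[:384,:512]; z=c['range_z']
    P=np.stack([(u-c['cx'])/K(c)*z,(v-c['cy'])/K(c)*z,z],-1)
    return P@c['T'][:3,:3].T+c['T'][:3,3]
E
python3 - <<'E'
from h import *
for n in('top','scene'):
    c=shot(n); cv2.imwrite(f'pics/{n}0.png',cv2.resize(c['color'][:,:,::-1],(800,600),interpolation=cv2.INTER_CUBIC))
    print(n,c['vfov'],c['cx'],c['cy'],c['T'].round(3).tolist())
print(ctrl.read_state())
E
```

```text
top 44.824604888540065 252.16853623072035 190.59558628701163 [[-0.015, -0.993, 0.114, 0.381], [-1.0, 0.016, 0.008, -0.119], [-0.009, -0.114, -0.993, 1.412], [0.0, 0.0, 0.0, 1.0]]
scene 49.34595027021585 250.24422917280535 187.26756929299265 [[-0.869, 0.366, -0.334, 0.928], [0.495, 0.625, -0.604, 0.58], [-0.013, -0.69, -0.724, 0.869], [0.0, 0.0, 0.0, 1.0]]
{'time_s': 0.1, 'q': array([ 1.06591643e+00,  8.79095343e-02,  1.37205466e+00, -1.02517969e-05,
        1.68357539e+00, -1.03126458e-01]), 'joint_vel': array([ 0.00078494, -0.00095625, -0.00252096, -0.00080753,  0.0003045 ,
        0.00037269]), 'joint_torque': array([ 1.74756176e-03, -3.41253233e+01, -3.03300619e+01,  7.20267138e-02,
        3.04886070e-02, -9.27455471e-05]), 'position': array([0.21486115, 0.50578608, 0.20443024]), 'tcp_rot': array([-6.26724406e-01, -3.07785834e+00,  2.92224919e-03]), 'force': array([ 0.98777751, -0.01684705, -0.39830744]), 'ft_torque': array([-0.00686279,  0.00438341, -0.01895926]), 'grasp_force': 0.0, 'finger_gap': 0.9966456018076612}
```

View pics/top0.png

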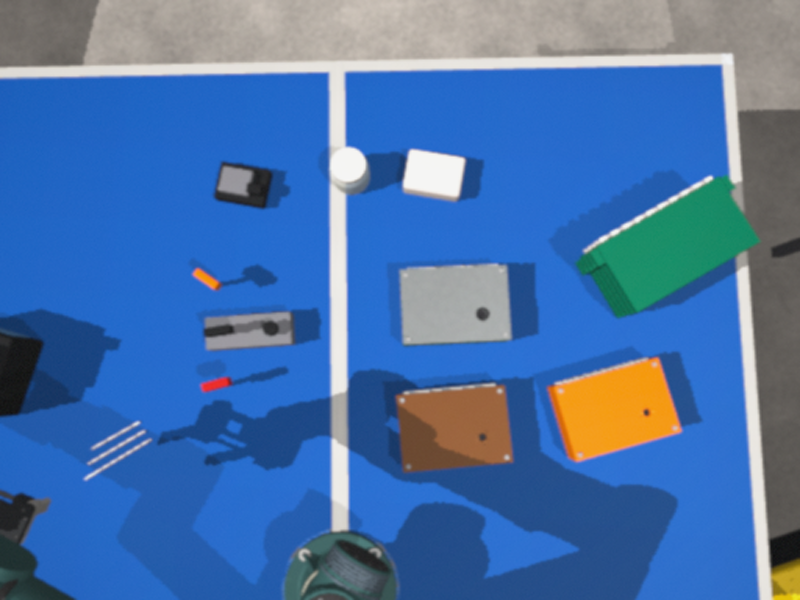

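View pics/scene0.png

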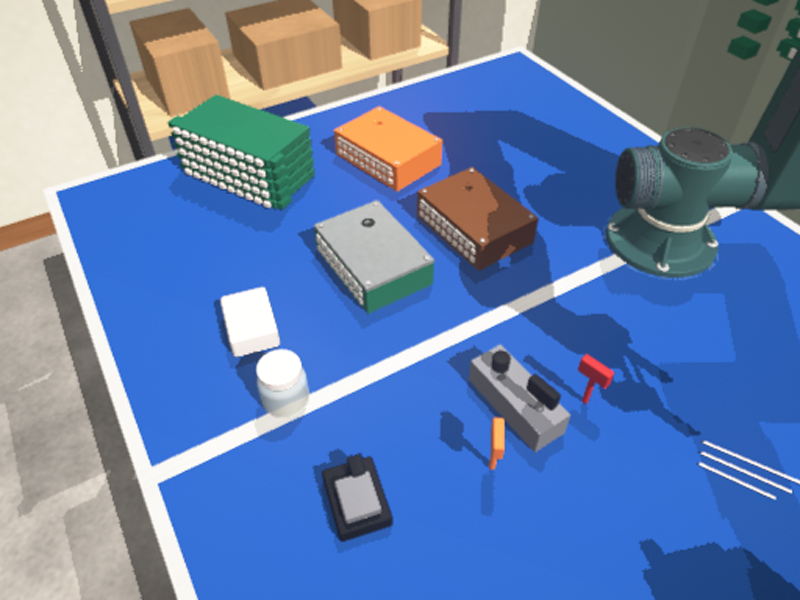

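The top view (800x600) shows these candidates for the pin:
- Black T-handle in the grey stand, (219,331). This is the pin, at the stand's left end.
- Round black knob, (270,328). This is the short plug.
- Orange T, (206,278), and red T, (215,383). Both are decoys.

The module is the grey-covered green box at (455,303), with its hole at (482,313). The brown and orange boxes are decoys. In the scene view the handle is at (543,391), the plug at (500,362) and the hole at (368,222).

```bash
cat > m.py <<'E'
from h import *
def blob(c,box,lo,hi):
    u0,v0,u1,v1=box; hsv=cv2.cvtColor(c['color'],cv2.COLOR_RGB2HSV)[v0:v1,u0:u1]
    m=cv2.inRange(hsv,lo,hi); n,l,s,ce=cv2.connectedComponentsWithStats(m)
    i=1+np.argmax(s[1:,4]); k=np.argwhere(l==i)[:,::-1]+[u0,v0]
    return k,s[i,4]
E
python3 - <<'E'
from m import *
t=load('top');s=load('scene')
def rect(pts): r=cv2.minAreaRect(np.float32(pts*1000)); return np.round(r[0],1),np.round(r[1],1),round(r[2],1)
for n,c,B in(('top',t,dict(pin=(128,200,152,222),plug=(162,200,182,220),hole=(298,192,320,210))),
           ('scene',s,dict(pin=(333,236,362,264),plug=(310,220,330,243),hole=(225,134,246,150)))):
    P=cloud(c)
    for k,b in B.items():
        px,a=blob(c,b,(0,0,0),(179,255,75)); q=P[px[:,1],px[:,0]]; 
        z=dict(pin=.105,plug=.076,hole=.064)[k]
        print(n,k,a,px.mean(0).round(1),np.median(q,0).round(4),'zmax',np.percentile(q[:,2],95).round(4),'ray',ray(c,*px.mean(0),z).round(4))
    for nm,lo,hi in(('handle',.095,.115),('cover',.058,.07),('stand',.043,.056)):
        q=P.reshape(-1,3); col=c['color'].reshape(-1,3).astype(int)
        g=(q[:,2]>lo)&(q[:,2]<hi)&((col.max(1)-col.min(1))<40)
        img=g.reshape(384,512).astype(np.uint8); N,l,st,ce=cv2.connectedComponentsWithStats(img)
        for i in range(1,N):
            if st[i,4]>15: print(n,nm,st[i],rect(P[l==i][:,:2]),P[l==i][:,2].mean().round(4))
a=s['color'][210:300,290:410,::-1]; b=t['color'][160:240,110:217,::-1]
cv2.imwrite('pics/crop.png',np.hstack([cv2.resize(a,(400,300),interpolation=2),cv2.resize(b,(400,300),interpolation=2)]))
E
```

```text
top pin 94 [140.1 211.3] [0.4775 0.2083 0.1044] zmax 0.1087 ray [0.4771 0.2074 0.105 ]
top plug 66 [172.7 209.5] [0.4841 0.1201 0.075 ] zmax 0.0788 ray [0.4829 0.1206 0.076 ]
top hole 21 [307.7 200.9] [ 0.5044 -0.2705  0.0417] zmax 0.0666 ray [ 0.5026 -0.2696  0.064 ]
top handle [131 207  18   9 103] (array([477.9, 210.2]), array([16.4, 48.6]), 10.0) 0.1041
top handle [  0 214  13  38 146] (array([422.4, 587.3]), array([ 20.1, 104.5]), 82.7) 0.1053
top cover [213 112  22   8  47] (array([761.2, -26. ]), array([62.9, 21. ]), 85.8) 0.062
top cover [ 256  170   71   51 3161] (array([ 523.5, -222.1]), array([142.3, 199.5]), 1.7) 0.0638
top cover [  2 217  18  49 106] (array([400.1, 592.9]), array([  7.9, 142.5]), 72.5) 0.0642
top cover [258 296  54   6  75] (array([ 225.7, -196.1]), array([150.8,  14.8]), 89.1) 0.0642
top stand [259  96  39  29 630] (array([ 780.2, -190.3]), array([108.6,  78.4]), 80.0) 0.046
top stand [140 107  29  18 245] (array([769.3, 180.8]), array([84.2, 49.1]), 77.8) 0.0467
top stand [216 112  20  10  35] (array([758.8, -34.4]), array([18.1, 59.9]), 16.2) 0.0497
t
[... 3131 characters left out ...]
. ]), array([12.8, 16.8]), 21.4) 0.0458
scene stand [267 125  77  38 269] (array([ 340.1, -179.8]), array([115.5, 241.9]), 39.5) 0.0502
scene stand [400 136  49  25 198] (array([39.4, 18. ]), array([ 63.6, 138.6]), 32.2) 0.0491
scene stand [202 148  32  41 127] (array([ 594.5, -223. ]), array([  6.5, 189.5]), 1.5) 0.0514
scene stand [142 184  35  35 757] (array([ 783. , -189.1]), array([109.8,  77.6]), 79.7) 0.0452
scene stand [ 301  221   64   59 1164] (array([482.1, 165.9]), array([ 61.3, 162.3]), 3.3) 0.0496
scene stand [166 244  30  15 118] (array([796.9,  -2.4]), array([25.6, 70.1]), 71.6) 0.0504
scene stand [215 291  28  42 491] (array([771.3, 182.7]), array([87.1, 48.6]), 76.7) 0.0457
```

View pics/crop.png

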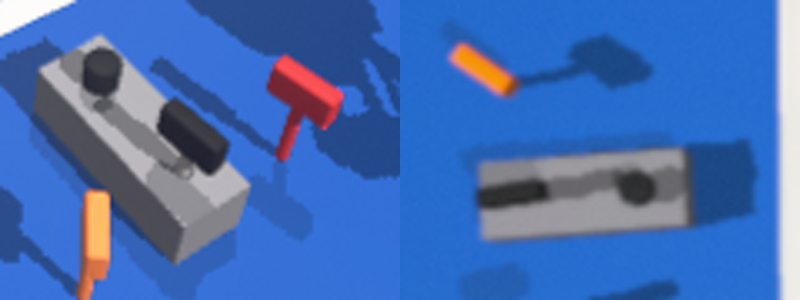

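The crop confirms it: the black T-handle block (upright, steel shaft) in the stand is the pin, and the round knob is the plug. The orange and red Ts stand outside the stand.

The sizes fit the spec: stand 60x160, cover 142x200, handle 16x49 at z=0.104. That puts the pin at about (0.4784, 0.2107) with yaw 10°, and the hole at about (0.505, -0.273).

```bash
cat > go.py <<'E'
import sys
from h import *
from scipy.spatial.transform import Rotation as R
def plan(x,y,z,yaw):  # yaw (deg) of tool y, tool down
    s=ctrl.read_state(); A=R.from_rotvec(s['tcp_rot'])
    best=None
    for w in(yaw,yaw+180):
        w=np.radians(w); ty=np.array([np.cos(w),np.sin(w),0]); tz=np.array([0,0,-1.]); 
        B=R.from_matrix(np.c_[np.cross(ty,tz),ty,tz]); d=(A.inv()*B).as_rotvec(degrees=True)
        if best is None or np.linalg.norm(d)<np.linalg.norm(best): best=d
    print('pos',s['position'].round(4),'turn',best.round(2),'shift cm',(A.inv().apply(np.array([x,y,z])-s['position'])*100).round(2),
      'F',s['force'].round(1),'gap',round(s['finger_gap']*9.4,2),'grip',round(float(s['grasp_force']),1),'t',s['time_s'],'q6',s['q'][5].round(2))
if __name__=='__main__': plan(*map(float,sys.argv[1:]))
E
python3 go.py .4784 .2107 .19 10
```

```text
pos [0.2149 0.5058 0.2044] turn [-1.100e-01  5.000e-02  5.698e+01] shift cm [-35.79 -16.85   1.47] F [ 1.  -0.  -0.4] gap 9.37 grip 0.0 t 0.1 q6 -0.1
```

```bash
python3 -m crank '[[0,0,57,-35.8,-16.85,1.3,5],[0,0,57,-35.8,-16.85,1.3,5],[0,0,57,-35.8,-16.85,1.3,5],[0,0,57,-35.8,-16.85,1.3,5],[0,0,57,-35.8,-16.85,1.3,5]]'; python3 go.py .4784 .2107 .19 10
```

```text
time_s: 0.52
position: [0.3544, 0.3493, 0.1981]
tcp_rot: [-1.55, -2.732, 0.001]
force: [-0.3, 0.8, 0.2]
finger_gap: 0.68
grasp_force: 0.0
pos [0.3544 0.3493 0.1981] turn [-3.000e-02  1.000e-02  2.086e+01] shift cm [-18.26   3.54   0.81] F [-0.3  0.8  0.2] gap 6.4 grip 0.0 t 0.5167 q6 0.13
```

```bash
python3 -m crank '[[0,0,20.9,-18.2,3.5,0.8,5],[0,0,20.9,-18.2,3.5,0.8,5],[0,0,20.9,-18.2,3.5,0.8,5],[0,0,20.9,-18.2,3.5,0.8,5],[0,0,20.9,-18.2,3.5,0.8,5]]'>/dev/null;  python3 -m crank '[[0,0,0,0,0,0,5],[0,0,0,0,0,0,5],[0,0,0,0,0,0,5]]'; python3 go.py .4784 .2107 .071 10
```

```text
time_s: 1.18
position: [0.4773, 0.2138, 0.1903]
tcp_rot: [-2.012, -2.411, 0.001]
force: [-1.0, 0.0, -0.8]
finger_gap: 0.533
grasp_force: 0.0
pos [0.4773 0.2138 0.1903] turn [-0.06 -0.04  0.29] shift cm [-0.34  0.06 11.93] F [-1.   0.  -0.8] gap 5.01 grip 0.0 t 1.1833 q6 0.13
```

```bash
python3 -m crank '[[0,0,0.3,-0.3,0.05,3,5],[0,0,0.3,-0.3,0.05,6,5],[0,0,0.3,-0.3,0.05,9,5],[0,0,0.3,-0.3,0.05,11.9,5],[0,0,0.3,-0.3,0.05,11.9,5]]'>/dev/null;  python3 -m crank '[[0,0,0,0,0,0,5],[0,0,0,0,0,0,5]]'; python3 go.py .4784 .2107 .071 10
python3 - <<'E'
from h import *
c=shot('scene'); t=shot('top')
f=lambda a:cv2.resize(a[:,:,::-1],(400,300),interpolation=2)
cv2.imwrite('pics/pre.png',np.hstack([f(c['color'][210:300,290:410]),f(t['color'][160:240,110:217])]))
E
```

```text
time_s: 1.77
position: [0.4795, 0.2117, 0.0736]
tcp_rot: [2.017, 2.407, 0.004]
force: [-0.3, 0.3, 0.2]
finger_gap: 0.531
grasp_force: 0.0
pos [0.4795 0.2117 0.0736] turn [ 0.16 -0.04  0.06] shift cm [-0.08 -0.13  0.26] F [-0.3  0.3  0.2] gap 4.99 grip 0.0 t 1.7667 q6 0.13
```

View pics/pre.png

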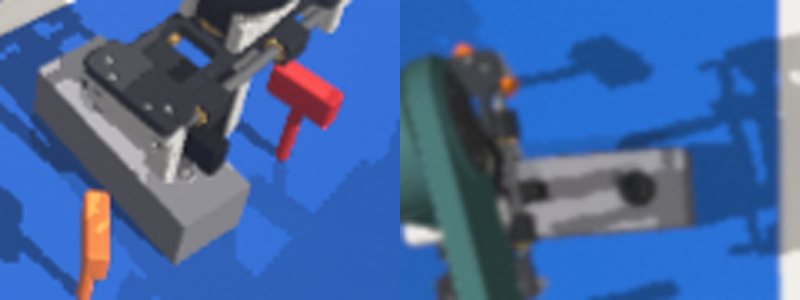

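The fingers straddle the handle (scene crop around (190,140)) and clear both decoys and the plug. I'll centre, close and settle.

```bash
python3 -m crank '[[0,0,0,-0.1,-0.1,0.2,5],[0,0,0,-0.1,-0.1,0.2,1],[0,0,0,-0.1,-0.1,0.2,1],[0,0,0,-0.1,-0.1,0.2,1],[0,0,0,-0.1,-0.1,0.2,1]]'>/dev/null;  python3 -m crank '[[0,0,0,0,0,0,1],[0,0,0,0,0,0,1],[0,0,0,0,0,0,1],[0,0,0,0,0,0,1],[0,0,0,0,0,0,1]]'; python3 go.py .4784 .2107 .18 10
```

```text
time_s: 2.7
position: [0.4785, 0.2093, 0.0697]
tcp_rot: [2.02, 2.406, 0.001]
force: [0.6, 0.8, -0.8]
finger_gap: 0.17
grasp_force: 30.0
pos [0.4785 0.2093 0.0697] turn [ 0.04 -0.01 -0.03] shift cm [  0.14   0.02 -11.03] F [ 0.6  0.8 -0.8] gap 1.6 grip 30.0 t 2.7 q6 0.13
```

```bash
python3 -m crank '[[0,0,0,0,0,-2,1],[0,0,0,0,0,-4,1],[0,0,0,0,0,-6.5,1],[0,0,0,0,0,-9,1],[0,0,0,0,0,-11.5,1]]'>/dev/null;  python3 -m crank '[[0,0,0,0,0,0,1],[0,0,0,0,0,0,1]]'; python3 go.py .505 -.273 .18 10
```

```text
time_s: 3.28
position: [0.4788, 0.2095, 0.1858]
tcp_rot: [2.019, 2.405, 0.004]
force: [-0.0, 0.1, -1.2]
finger_gap: 0.171
grasp_force: 30.0
pos [0.4788 0.2095 0.1858] turn [ 0.16 -0.03 -0.03] shift cm [-47.98  -5.77   0.55] F [-0.   0.1 -1.2] gap 1.61 grip 30.0 t 3.2833 q6 0.13
```

```bash
python3 -m crank '[[0,0,0,-4,-0.5,0.5,1],[0,0,0,-8,-1,0.5,1],[0,0,0,-12,-1.5,0.5,1],[0,0,0,-16,-2,0.5,1],[0,0,0,-20,-2.5,0.5,1]]'>/dev/null;  python3 -m crank '[[0,0,0,-4,-0.5,0,1],[0,0,0,-8,-1,0,1],[0,0,0,-12,-1.5,0,1],[0,0,0,-16,-2,0,1],[0,0,0,-20,-2.4,0,1]]'>/dev/null;  python3 -m crank '[[0,0,0,-4,-0.5,0,1],[0,0,0,-7,-0.8,0,1],[0,0,0,-8,-0.9,0,1],[0,0,0,-8,-0.9,0,1],[0,0,0,-8,-0.9,0,1]]'>/dev/null
python3 go.py .505 -.273 .15 10
```

```text
pos [ 0.5033 -0.2724  0.1775] turn [-0.14 -0.22 -0.06] shift cm [-0.1   0.16  2.75] F [-0.2  0.7 -0.8] gap 1.56 grip 30.0 t 4.5333 q6 -0.77
```

```bash
python3 -m crank '[[0,0,0,-0.1,0.1,1,1],[0,0,0,-0.1,0.1,2.4,1],[0,0,0,-0.1,0.1,3.5,1],[0,0,0,-0.1,0.1,3.5,1],[0,0,0,-0.1,0.1,3.5,1]]'>/dev/null
python3 -m crank '[[0,0,0,0,0,0,1],[0,0,0,0,0,0,1]]'
python3 go.py .505 -.273 .13 10
python3 - <<'E'
from h import *
c=shot('scene'); t=shot('top')
f=lambda a:cv2.resize(a[:,:,::-1],(400,400),interpolation=2)
cv2.imwrite('pics/over.png',np.hstack([f(c['color'][90:170,200:280]),f(t['color'][160:240,260:340])]))
E
```

```text
time_s: 5.12
position: [0.5058, -0.2742, 0.1456]
tcp_rot: [2.018, 2.405, 0.001]
force: [0.3, -0.5, -0.3]
finger_gap: 0.166
grasp_force: 30.0
pos [ 0.5058 -0.2742  0.1456] turn [0.08 0.06 0.01] shift cm [ 0.13 -0.06  1.56] F [ 0.3 -0.5 -0.3] gap 1.56 grip 30.0 t 5.1167 q6 -0.77
```

View pics/over.png

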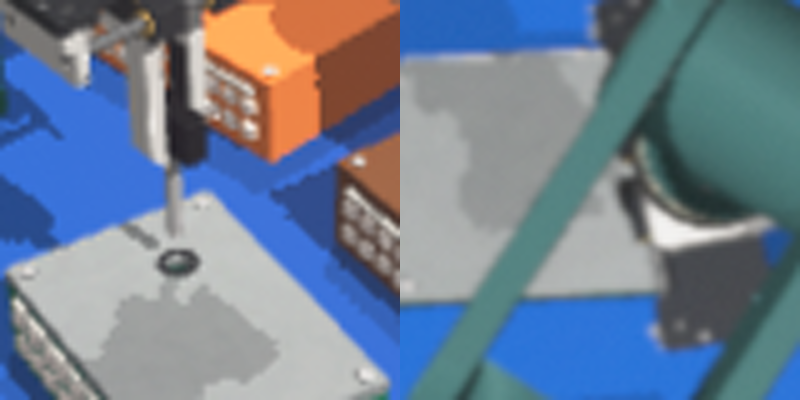

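The scene crop shows the pin hanging upright, foot at crop (174,235) = full (234.8,137), and the eyelet ring centred at crop (178,262) = full (235.6,142.4). The arm hides the top view. Next I'll measure ring and shaft in the same scene image.

```bash
python3 - <<'E'
from m import *
s=load('scene'); g=cv2.cvtColor(s['color'],cv2.COLOR_RGB2GRAY).astype(float); P=cloud(s)
def wc(g,b,bg,th):
    u0,v0,u1,v1=b; w=np.clip(bg-g[v0:v1,u0:u1]-th,0,80); w=(w>0)*w
    v,u=np.mgrid[v0:v1,u0:u1]; return (u*w).sum()/w.sum(),(v*w).sum()/w.sum()
print(g[135:150,226:247].astype(int))
# ring outline: threshold at half contrast on 8x upsampled, fit ellipse to hull
b=(226,136,246,150); up=cv2.resize(g[b[1]:b[3],b[0]:b[2]],None,fx=8,fy=8,interpolation=cv2.INTER_LINEAR)
m=(up<130).astype(np.uint8); cs,_=cv2.findContours(m,0,1); c=max(cs,key=cv2.contourArea)
e=cv2.fitEllipse(cv2.convexHull(c)); ctr=(np.array(e[0])+.5)/8-.5+[b[0],b[1]]
print('ellipse',ctr,np.array(e[1])/8,'world',ray(s,*ctr,.064).round(4))
print(g[112:140,229:242].astype(int)); print(P[120:140,234:236,2].round(3).tolist())
E
```

```text
[[125 142 186 195 194 195 185 146 138 163 176 197 195 195 196 197 197 197
  198 197 197]
 [125 126 143 182 186 195 191 166 142 168 178 194 194 195 195 197 196 195
  197 197 195]
 [146 141 126 126 144 186 196 188 166 186 186 192 195 194 194 195 195 196
  195 195 194]
 [196 185 142 126 126 148 196 196 196 194 194 194 195 195 195 197 196 195
  195 196 196]
 [194 196 186 146 146 161 193 182 175 175 174 176 182 195 196 197 196 196
  197 196 198]
 [193 195 196 195 195 190 164 104  85  99  79  80 116 182 195 196 197 197
  197 198 198]
 [195 197 197 196 191 166  81  99 143 164 120  90  71 121 190 197 197 197
  196 197 198]
 [196 196 196 194 184 133  82 132 138 129 108  87  82 101 175 197 197 196
  195 196 197]
 [193 194 194 195 184 128  73  84  92  85  71  71  72 132 197 196 195 195
  194 194 196]
 [193 192 193 195 195 183 123  84  79  72  78  87 129 176 195 196 195 193
  194 195 195]
 [192 191 193 195 196 195 183 144 136 128 144 158 196 195 195 195 195 196
  195 195 194]
 [192 193 194 194 194 192 182 163 163 172 194 195 195 194 188 190 195 196
  196 194 193]
 [193 194 194 194 194 186 160 16
[... 1487 characters left out ...]
6 194 194 185 143 141 170 190 200 200 198 195 195]
 [195 195 195 185 142 140 168 187 199 197 197 196 195]
 [195 194 195 185 146 138 163 176 197 195 195 196 197]
 [182 186 195 191 166 142 168 178 194 194 195 195 197]
 [126 144 186 196 188 166 186 186 192 195 194 194 195]
 [126 126 148 196 196 196 194 194 194 195 195 195 197]
 [146 146 161 193 182 175 175 174 176 182 195 196 197]]
[[0.157, 0.157], [0.145, 0.155], [0.142, 0.143], [0.139, 0.14], [0.137, 0.136], [0.133, 0.133], [0.127, 0.129], [0.127, 0.125], [0.123, 0.122], [0.119, 0.116], [0.115, 0.114], [0.111, 0.113], [0.106, 0.106], [0.105, 0.105], [0.101, 0.101], [0.097, 0.097], [0.092, 0.092], [0.09, 0.089], [0.066, 0.063], [0.063, 0.066]]
```

```bash
python3 - <<'E'
from m import *
s=load('scene'); C=s['color'].astype(float); f=K(s)
def proj(p):
    q=s['T'][:3,:3].T@(np.asarray(p)-s['T'][:3,3]); return np.array([f*q[0]/q[2]+s['cx'],f*q[1]/q[2]+s['cy']])
H=[.5049,-.2727,.064]
print('pred hole',proj(H)); a=np.radians(np.arange(0,360,5)); ring=np.array([proj([H[0]+.013*np.cos(t),H[1]+.013*np.sin(t),.064]) for t in a]); print('ring extent',ring.min(0),ring.max(0))
for z in(.086,.1,.12): 
    print('pred axis',z,proj([.5058,-.2742,z]), 'near rim row',proj([.5058+.0035*.44,-.2742+.0035*.9,z]))
for v in range(124,139): print(v,C[v,230:240,0].astype(int),C[v,230:240,2].astype(int))
# module corners in scene via contour of cover (grey mask): subpixel rect on plane z=.064
for n in('scene',):
    c=s
# mean column of red-channel coverage rows 125-128
for v in range(125,129):
    r=C[v,230:240,0]; bg=r[:2].mean(); w=np.clip(r-bg,0,None); w[8:]=0; print(v,(np.arange(230,240)*w).sum()/w.sum(), w.sum()/w.max())
E
```

```text
pred hole [235.36602234 142.60472582]
ring extent [230.98160931 139.77180444] [239.75162653 145.4789679 ]
pred axis 0.086 [234.56276429 136.65248051] near rim row [234.60791248 137.41912691]
pred axis 0.1 [234.37022682 132.90227294] near rim row [234.41536881 133.66785447]
pred axis 0.12 [234.08952406 127.43479889] near rim row [234.13464559 128.19860565]
124 [ 60  61  72  97 101 108  76  62  61  62] [218 218 197 104 101 128 178 218 218 218]
125 [ 61  60  68  95 129 158 104  61  62  62] [218 218 200 123 126 171 195 218 218 218]
126 [ 60  61  69 107 152 162 123  61  62  62] [218 219 200 131 148 169 188 218 218 218]
127 [ 60  61  69 106 150 163 125  61  62  67] [218 218 200 131 148 169 189 218 218 218]
128 [ 59  61  69 106 150 162 124  67  89 120] [218 219 200 131 148 169 189 217 215 210]
129 [ 61  60  68 103 148 163 139 120 157 199] [218 218 201 136 146 168 185 210 200 197]
130 [ 60  60  68 102 147 170 179 194 194 202] [218 218 205 151 144 167 177 195 193 198]
131 [ 80  89 113 124 146 170 183 195 186 171] [215 215 199 146 143 166 180 195 186 169]
132 [142 157 181 143 144 171 189 198 198 198] [202 199 181 142 143 167 186 197 198 196]
133 [192 193 183 143 142 172 192 198 198 197] [193 194 184 142 141 168 188 200 198 196]
134 [194 194 184 142 141 170 188 198 197 196] [195 194 184 141 139 167 186 198 196 195]
135 [193 193 184 146 139 165 178 196 195 194] [193 194 185 145 137 161 175 195 194 194]
136 [184 194 190 166 144 170 179 194 194 194] [185 194 191 165 140 166 176 192 192 194]
137 [143 185 195 187 166 188 185 191 194 194] [144 186 196 187 165 185 185 191 193 193]
138 [125 147 195 195 195 194 192 193 195 195] [127 148 195 195 195 193 192 193 193 194]
125 234.53267326732674 2.58974358974359
126 234.52327447833065 3.0689655172413794
127 234.54253611556982 3.0390243902439025
128 234.576802507837 3.127450980392157
```

Laterally the shaft sits on the TCP axis within 0.3 mm. The foot is within about 1 mm of the hole's axis, so I'll shift 0.8 mm and lower carefully while watching the force.

```bash
python3 -m crank '[[0,0,0,0.02,-0.08,0.5,1],[0,0,0,0.02,-0.08,1,1],[0,0,0,0.02,-0.08,1.5,1],[0,0,0,0.02,-0.08,2,1],[0,0,0,0.02,-0.08,2.3,1]]'; python3 -m crank '[[0,0,0,0,0,0.1,1],[0,0,0,0,0,0.2,1],[0,0,0,0,0,0.3,1],[0,0,0,0,0,0.3,1]]';python3 go.py .5047 -.274 .1157 10
```

```text
time_s: 5.63
position: [0.504, -0.274, 0.1202]
tcp_rot: [-2.019, -2.405, 0.0]
force: [-0.4, -1.1, -1.7]
finger_gap: 0.168
grasp_force: 30.0
time_s: 5.97
position: [0.5045, -0.2743, 0.1186]
tcp_rot: [2.02, 2.406, 0.0]
force: [-1.0, -0.1, -1.0]
finger_gap: 0.172
grasp_force: 30.0
pos [ 0.5045 -0.2743  0.1186] turn [ 0.01 -0.   -0.03] shift cm [0.02 0.02 0.29] F [-1.  -0.1 -1. ] gap 1.62 grip 30.0 t 5.9667 q6 -0.77
```

No contact with the foot about 5 mm below the cover's top, so it is in the hole. I'll continue to just above the plunger.

```bash
python3 -m crank '[[0,0,0,0,0,0.3,1],[0,0,0,0,0,0.7,1],[0,0,0,0,0,1.1,1],[0,0,0,0,0,1.4,1],[0,0,0,0,0,1.4,1]]'; python3 -m crank '[[0,0,0,0,0,0,1],[0,0,0,0,0,0,1]]';python3 go.py .5047 -.274 .0907 10
```

```text
time_s: 6.38
position: [0.5039, -0.2739, 0.1033]
tcp_rot: [-2.019, -2.404, 0.0]
force: [0.2, 0.5, -0.9]
finger_gap: 0.167
grasp_force: 30.0
time_s: 6.55
position: [0.5045, -0.2743, 0.1046]
tcp_rot: [2.02, 2.406, 0.0]
force: [-0.2, -0.0, -1.8]
finger_gap: 0.17
grasp_force: 30.0
pos [ 0.5045 -0.2743  0.1046] turn [ 0.01 -0.   -0.03] shift cm [0.02 0.02 1.39] F [-0.2 -0.  -1.8] gap 1.6 grip 30.0 t 6.55 q6 -0.77
```

```bash
p(){ grep -E 'position|force' | tr '\n' ' '; echo; }
python3 -m crank '[[0,0,0,0,0,0.1,1],[0,0,0,0,0,0.2,1],[0,0,0,0,0,0.3,1],[0,0,0,0,0,0.3,1],[0,0,0,0,0,0.3,1]]'|p
python3 -m crank '[[0,0,0,0,0,0.1,1],[0,0,0,0,0,0.2,1],[0,0,0,0,0,0.2,1],[0,0,0,0,0,0.2,1]]'|p
python3 -m crank '[[0,0,0,0,0,0.1,1],[0,0,0,0,0,0.2,1],[0,0,0,0,0,0.2,1],[0,0,0,0,0,0.2,1]]'|p
python3 -m crank '[[0,0,0,0,0,0.1,1],[0,0,0,0,0,0.2,1],[0,0,0,0,0,0.2,1],[0,0,0,0,0,0.2,1]]'|p
```

```text
position: [0.5044, -0.2742, 0.1015] force: [-0.3, -0.5, -0.0] grasp_force: 30.0 
position: [0.5045, -0.2743, 0.0997] force: [0.3, 0.1, -1.4] grasp_force: 30.0 
position: [0.5046, -0.2743, 0.0983] force: [-1.1, 0.7, 5.2] grasp_force: 30.0 
position: [0.5046, -0.2744, 0.0959] force: [-1.9, -0.3, 5.4] grasp_force: 30.0
```

Contact came at TCP z of about 0.099, as predicted. Travel is now about 3.8 mm, with 6.4 N against an expected 6.3 N.

```bash
p(){ grep -E 'position|force' | tr '\n' ' '; echo; }
python3 -m crank '[[0,0,0,0,0,0.1,1],[0,0,0,0,0,0.2,1],[0,0,0,0,0,0.3,1],[0,0,0,0,0,0.3,1],[0,0,0,0,0,0.3,1]]'|p
python3 -m crank '[[0,0,0,0,0,0.1,1],[0,0,0,0,0,0.2,1],[0,0,0,0,0,0.2,1],[0,0,0,0,0,0.2,1]]'|p
python3 -m crank '[[0,0,0,0,0,0,1],[0,0,0,0,0,0,1],[0,0,0,0,0,0,1],[0,0,0,0,0,0,1],[0,0,0,0,0,0,1]]'|p
python3 go.py .5047 -.274 .0907 10
python3 - <<'E'
from h import *
F=[]
for i in range(6):
    c=shot('scene'); F.append(ctrl.read_state()['force'])
print(np.mean(F,0))
cv2.imwrite('pics/press.png',cv2.resize(c['color'][90:170,190:290,::-1],(700,560),interpolation=2))
E
```

```text
position: [0.5047, -0.2744, 0.0934] force: [-0.7, 0.0, 7.2] grasp_force: 30.0 
position: [0.5047, -0.2744, 0.0916] force: [-1.4, 1.1, 7.7] grasp_force: 30.0 
position: [0.5047, -0.2744, 0.0917] force: [-2.0, 0.6, 7.2] grasp_force: 30.0 
pos [ 0.5047 -0.2744  0.0917] turn [ 0.05  0.04 -0.03] shift cm [0.04 0.01 0.1 ] F [-2.   0.6  7.2] gap 1.58 grip 30.0 t 9.1333 q6 -0.77
[-2.26361672  1.00590346  7.64619981]
```

View pics/press.png

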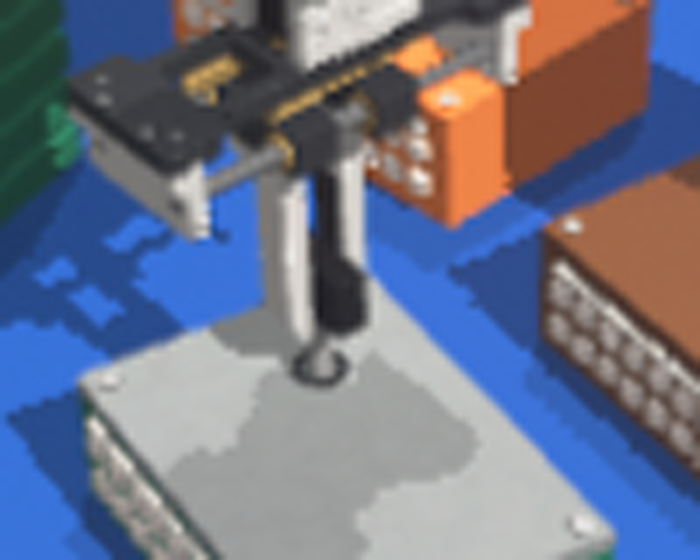

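The shaft goes through the ring at crop (320,365) and is upright. Travel is about 8 mm by position and 7.6 mm by force, so I'll press 1 mm more, hold, and hand in.

```bash
python3 -m crank '[[0,0,0,0,0,0.1,1],[0,0,0,0,0,0.1,1],[0,0,0,0,0,0.1,1],[0,0,0,0,0,0.1,1],[0,0,0,0,0,0.1,1]]' >/dev/null
python3 -m crank '[[0,0,0,0,0,0,1],[0,0,0,0,0,0,1],[0,0,0,0,0,0,1],[0,0,0,0,0,0,1],[0,0,0,0,0,0,1]]'
python3 -c "
from plant import ctrl
s=ctrl.read_state(); print(s['position'],s['force'])
if .0885<s['position'][2]<.0925 and s['force'][2]>5: print(ctrl.close_job())"
```

```text
time_s: 10.27
position: [0.5047, -0.2744, 0.0909]
tcp_rot: [2.019, 2.405, 0.0]
force: [-1.7, 0.3, 8.5]
finger_gap: 0.165
grasp_force: 30.0
[ 0.5047072  -0.27440766  0.09086159] [-1.73669712  0.30549523  8.50233752]
the job is handed in; nothing more can be done
None
```

The release pin is out of the stand and through the cover's hole, holding the latch plunger pressed about 9 mm (my estimate from arm position and push force) with the grip still closed; the job was handed in at about 10 s, and no verdict was returned.

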